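# Slide the vinegar bottle home into the bottle rack

## Task

Put the tall vinegar bottle with the red cap back in the empty bay of the bottle rack by pushing it, with the fingertips low down near its foot, so that it slides upright along the counter, through the bay's open front, until it stands against the bay's back plate. Do not take it between the fingers, lift it or let it tip, and leave the other bottles, the pot and the bowls where they stand.

Things in the scene. Friction and masses are not known exactly. Their poses are not given: they have to be found in the camera images.
- vinegar: vinegar bottle to put away: round, amber glass, white label, red band and cap; full, about 0.55 kg, loose. 235 mm tall: body 58 mm in diameter up to 75 mm, shoulder narrowing to 29 mm at 115 mm, then a neck 25 mm in diameter. Origin: centre of its underside, z up. Starts between robot and rack. Slides under 2 to 5 N; may tip if pushed over 35 mm up, also by a gripper body that meets its shoulder: lean the hand back.
- empty_bay: empty bay of the fixed stainless rack: open in front and above, no floor. Origin on the counter, mid front face of its back plate (55 mm high); +x points into the plate, so the mouth faces -x; z up. Two cheeks, 45 mm high, inside faces at y = +-36 mm, run from the plate to x = -48 mm; lips flare to +-42 mm at x = -61 mm. The other two bays adjoin at 90 mm spacing, on either side or both on one.
- home (a point): where the vinegar bottle's underside centre belongs when it touches the back plate: on the counter, on the empty bay's centre line, 29 mm in front of its back plate. Axes as the empty bay's.
- soy: bystander in one of the other bays: black bottle, yellow cap and label, same shape and width but 215 mm tall, 0.5 kg, loose, standing near its back plate. Origin at the centre of its underside.
- squeeze: bystander in the remaining bay: white squeeze bottle, 58 mm in diameter, 150 mm to its cap, nozzle up to 211 mm, 0.35 kg, loose. Origin at the centre of its underside.
- pot: bystander to one side on the counter: lidded steel chilli pot, 132 mm in diameter, 96 mm tall with its knob, loose. Origin at the centre of its underside.
- bowls: bystander to the other side on the counter: stack of red bowls, 134 mm in diameter, 96 mm tall, loose. Origin at the centre of its underside.
Not all that is in view belongs to the job. Leave any orange look-alike of the empty_bay alone.

How it is judged (in metres and radians):
At the end, for the whole second after the job is handed in: the vinegar bottle stands upright (within 0.06 rad) and still on the counter in the empty bay, its axis within 8 mm of touching the back plate (29 mm from it) and within 12 mm of the bay's middle; the soy bottle, the squeeze bottle, the pot and the bowls stand within 20 mm of where they were (x of vinegar in the frame of empty_bay between -0.037 and -0.02 m and y of vinegar in the frame of empty_bay between -0.012 and 0.012 m and angle between vinegar's own z axis and vertical below 0.06 rad and height (world z) of vinegar below 0.004 m and linear speed of vinegar below 0.01 m/s and distance of each of soy, squeeze, pot, bowls from where it was at the start of the episode below 0.02 m and angle between each of soy, squeeze, pot, bowls's own z axis and vertical below 0.1 rad).
It fails at once if the vinegar bottle leans over by more than 0.2 rad (11 degrees) (angle between vinegar's own z axis and vertical above 0.2 rad).
It fails at once if the vinegar bottle is lifted off the counter (its foot more than 8 mm up) (height (world z) of vinegar above 0.008 m).
It fails at once if the vinegar bottle is taken between the fingers (the grasp point lies inside the bottle) (horizontal distance between the grasp point and vinegar below 0.017 m and height (world z) of the grasp point below 0.235 m and contact force between the fingers and vinegar above 0.5 N).
It fails at once if the vinegar bottle is pushed high on its body (fingers press on it while the grasp point is more than 80 mm up) (height (world z) of the grasp point above 0.08 m and contact force between the fingers and vinegar above 1 N).
It fails at once if another bottle, the pot or the bowls are shifted by more than 20 mm or tilted by more than 0.3 rad (distance of any of soy, squeeze, pot, bowls from where it was at the start of the episode above 0.02 m or angle between any of soy, squeeze, pot, bowls's own z axis and vertical above 0.3 rad).
It also fails if it takes over 72 s, if anything falls off the work surface, if the arm or the gripper's body presses on something with over 40 N, if the wrist force passes 120 N, or if a joint passes its speed limit or range.

## Robot

A 6-joint arm with a two-finger parallel gripper is mounted at the origin on the work surface. World frame = base frame: x ahead of the robot, y to its left, z up, the work surface at z = 0. Lengths are in mm, angles in rad, forces in N, time in s.
With the tool pointing down it reaches from about 350 to 875 mm from the base axis. Payload 4.2 kg.
Tool frame: the origin (TCP) lies midway between the tips of the shut fingers; the grasp point (between the pads) lies 19 mm behind it (arm.grasp_offset is the distance from the TCP to the grasp point, in mm); z points along the fingers, y is the direction in which the jaws open and shut (so a half turn about z gives the same grasp; the last joint's range is limited). The gripper opens to 85 mm and grips with 20 to 120 N. Pads are 22 mm wide; open, the fingers measure 114 mm over their backs; the gripper's body (76 mm by 85 mm) begins 54 mm behind the grasp point. The pads swing forward as they close: fully open they stand 13 mm farther back than shut.
Start: joints at [-0.943, 0.385, 0.008, 0, -1.194, -0.259], TCP at [225.324, -582.948, 231.312] pointing down, gripper open.
Joint ranges: [-3.14, 3.14], [-1.21, 2.06], [-1.07, 1.41], [-3.16, 2.05], [-2.99, -0.16], [-3.1, 3.1]. Speed limits (rad/s): [2.79, 2.79, 3.14, 3.14, 3.14, 3.14].

## Interface

Orientations are given as a unit quaternion [x, y, z, w].
In Python, from bench import arm gives the robot as it stands.
- The arm moves only by the tool move_arm, never from a script. Its argument "moves" is a list of rows, each an object with "gripper": the gripper's target within -1 to 1 (fully open at 1, half-way at 0, shut at -1); "xyz": the shift along the tool's x, y, z in cm, a list of three; "angular": the turn, a rotation vector about the tool's x, y, z in rad, a list of three. In form: [{"gripper": gripper, "xyz": [dx, dy, dz], "angular": [wx, wy, wz]}, ...]. A call has 1 to 10 rows; each row is the pose to reach, as a shift and turn from the pose commanded when the call began, along the tool's axes at that moment; what a row does not reach only later rows make up. A row lasts 1/8 s, in which the tool goes at most 62.5 mm and 10.7 degrees, less where a joint would pass 70% of its speed; a pose out of reach is approached as far as the arm can. A call with a gripper value outside its range is refused whole. The fingers move at their own pace and stop on an object; the grip force is fixed at half the most. Time passes only in rows, so rows that repeat a pose let the fingers close. It gives the time, the measured TCP pose, the force and the opening at its end, in the units of the state.
- arm.read_state(): the state, without advancing time (a new reading comes with each control period).
- arm.get_image(name): name is "scene" or "top" or "wrist"; returns (picture, depth): 480x640x3 uint8, blue, green, red; 480x640 float32, mm along the optical axis (not along the pixel's ray), 0 where there is no reading.
- arm.get_calibration(name): a dict with "camera_matrix" (3x3 intrinsics, pixels), "R" (3x3) and "t" (3): a world point X has camera coordinates R X + t. Camera axes: x right, y down, z forward; pixel columns grow to the right and rows downward; lengths in mm; the calibration is good to about 2 mm. A picture is of the moment at which its call begins: read the wrist's pose just before it. get_calibration takes no time and is no camera call; for the wrist camera it gives the pose at the moment of the call.
- arm.job_done(): hands the job in, once; it reports no verdict.
The state is a dict: "clock": time; "joints": joint angles; "joint_vel": joint speeds; "joint_efforts": joint torques, N m; "position": TCP position; "ee_rot": TCP orientation; "contact_force": force on the tool from outside, world axes, zero at the start; "wrist_torque": the same for the moment, N m; "gripper_width": finger opening in mm.
Only numpy, scipy, OpenCV 4.12 (cv2) and the standard library are available. Lean on these libraries where they do the work, as an engineer would, in place of code of your own. Each camera call takes 0.05 s, during which the arm holds its last target. There are 200 camera calls.

## Working session

There is one attempt and no reset: what is moved stays moved. The work goes in short steps, Python scripts to look and compute and a tool call to move; the robot and the scene stay as the last step left them, time stands still between calls to the robot, and variables do not carry over. Pictures are saved under pics/ and viewed, about 8 in all and at most 12, crops included, and the job is handed in when it is done.

Besides the shell and the picture viewer there is one more tool, called as name([rows], argument=value, ...), one row to a line, values as JSON. move_arm: Moves the arm, as the interface text tells. Its arguments: {"type":"object","properties":{"moves":{"type":"array","items":{"type":"object","properties":{"gripper":{"type":"number"},"xyz":{"type":"array","items":{"type":"number"}},"angular":{"type":"array","items":{"type":"number"}}}}}},"required":["moves"]}

```bash
ls; mkdir -p pics; python3 - <<'E'
from bench import arm
import cv2,numpy as np
s=arm.read_state();print(s)
for n in("scene","top"):
    im,d=arm.get_image(n);cv2.imwrite(f"pics/{n}0.png",im);np.save(f"{n}_d0.npy",d)
    c=arm.get_calibration(n);print(n,c)
E
```

```text
pics
{'clock': 0.0, 'joints': array([-9.43415398e-01,  3.85553285e-01,  6.59494769e-03, -5.13566085e-04,
       -1.19401283e+00, -2.58607600e-01]), 'joint_vel': array([-0.00078619,  0.00136982, -0.00054972, -0.00067438, -0.00206318,
       -0.00016297]), 'joint_efforts': array([ 4.22738258e-04, -3.92292666e+01,  1.88408464e+01,  4.18643296e+00,
       -4.68039842e-03,  4.86446893e-06]), 'position': array([ 225.09807196, -582.40978629,  230.20932737]), 'ee_rot': array([-1.83250383e-01,  9.83065643e-01,  1.08475594e-03, -2.50488484e-04]), 'contact_force': array([-0.28812952, -0.74528488,  0.39235254]), 'wrist_torque': array([ 0.01552316,  0.01254056, -0.01893332]), 'gripper_width': 85.18504538331239}
scene {'camera_matrix': array([[583.23192285,   0.        , 320.89014694],
       [  0.        , 583.23192285, 242.23849109],
       [  0.        ,   0.        ,   1.        ]]), 'R': array([[ 0.68647986,  0.72710564, -0.00792439],
       [ 0.46808134, -0.45021533, -0.76039859],
       [-0.55645778,  0.51828906, -0.64940834]]), 't': array([-449.52214911, -301.62022386, 1651.22854248])}
top {'camera_matrix': array([[610.89852775,   0.        , 314.93685298],
       [  0.        , 610.89852775, 247.14360164],
       [  0.        ,   0.        ,   1.        ]]), 'R': array([[-0.02608623, -0.99963946,  0.00635995],
       [-0.99641887,  0.02548926, -0.08062094],
       [ 0.08042977, -0.00844027, -0.99672454]]), 't': array([  -3.11730411,  654.33163919, 1152.80173985])}
```

View pics/top0.png

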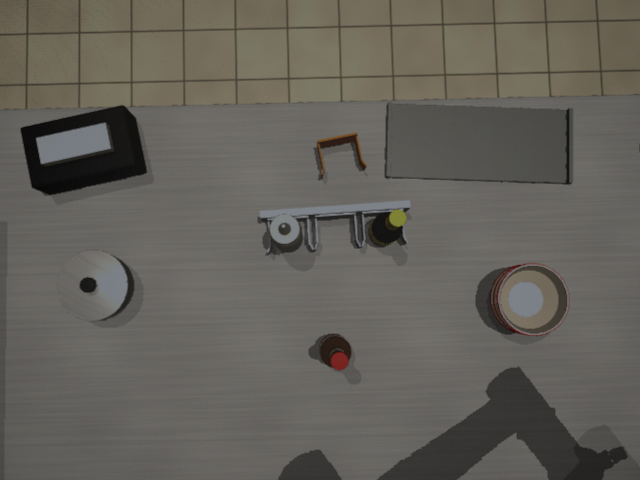

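View pics/scene0.png

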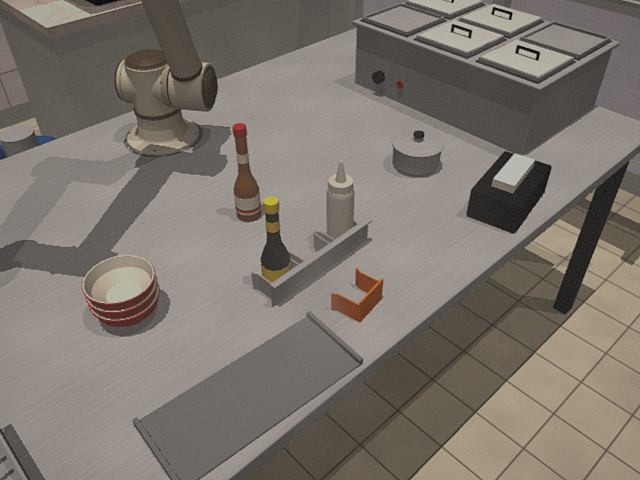

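The top view shows the rack at columns 258–410, rows 203–250. The squeeze bottle is at (285,232), the soy bottle at (388,228), and the empty bay lies between the dividers at columns 312 and 360. The vinegar bottle is near (336,350) with its red cap at (340,361). The orange bracket at (340,155) is the look-alike. The grey middle bay fits the description because it is steel and lies between the two other bottles. I'll confirm that in an enlarged crop and measure.

```bash
cat > h.py <<'E'
from bench import arm
import cv2,numpy as np
def cal(n):
    c=arm.get_calibration(n);return c["camera_matrix"],c["R"],c["t"]
def ray(c,u,v,z):
    K,R,t=c;C=-R.T@t;d=R.T@np.linalg.solve(K,[u,v,1.]);return C+d*(z-C[2])/d[2]
def cloud(c,d):
    K,R,t=c;v,u=np.mgrid[:480,:640];P=np.stack([(u-K[0,2])/K[0,0]*d,(v-K[1,2])/K[1,1]*d,d],-1)
    return (P-t)@R
def red(im,box):
    h=cv2.cvtColor(im,cv2.COLOR_BGR2HSV);m=((h[...,0]<8)|(h[...,0]>172))&(h[...,1]>170)&(h[...,2]>90)
    k=np.zeros_like(m);x0,y0,x1,y1=box;k[y0:y1,x0:x1]=1;return (m&k).astype(np.uint8)
E
python3 - <<'E'
from h import *
im=cv2.imread("pics/top0.png");d=np.load("top_d0.npy");c=cal("top");W=cloud(c,d)
cv2.imwrite("pics/crop1.png",cv2.resize(im[190:380,250:420],None,fx=4,fy=4,interpolation=cv2.INTER_CUBIC)[:600] if 0 else cv2.resize(im[195:265,250:420],None,fx=4.6,fy=4.6,interpolation=cv2.INTER_CUBIC))
m=red(im,(300,320,380,400));v,u=np.nonzero(m);print("cap px",u.mean(),v.mean(),m.sum())
(cx,cy),r=cv2.minEnclosingCircle(np.c_[u,v].astype(np.float32));print(cx,cy,r,"cap",ray(c,cx,cy,235))
s=cv2.imread("pics/scene0.png");cs=cal("scene");sm=red(s,(225,115,255,140));v,u=np.nonzero(sm);print("scene cap",u.mean(),v.mean(),ray(cs,u.mean(),v.mean(),226), "top edge",v.min())
# vinegar cloud from both views
for n,CC,dd in(("top",c,d),("scene",cs,np.load("scene_d0.npy"))):
    P=cloud(CC,dd)[dd>0]; q=P[(abs(P[:,0]-480)<120)&(abs(P[:,1]+30)<80)&(P[:,2]>15)]
    for a,b in((15,70),(120,200),(200,228),(228,245)):
        w=q[(q[:,2]>a)&(q[:,2]<b)];
        if len(w):print(n,a,b,len(w),w.min(0).round(),w.max(0).round(),w.mean(0).round(1))
R=W[195:265,250:420]
z=R[...,2]
for r in range(0,70,3):print(195+r,' '.join(f"{int(x):3d}" for x in z[r,::5]))
E
```

```text
cap px 339.04366812227073 360.53711790393015 229
339.1666564941406 360.5 8.540852546691895 cap [458.34578414 -51.51009538 235.        ]
scene cap 238.864406779661 126.28813559322033 [448.02959477 -40.9687557  226.        ] top edge 124
top 15 70 64 [459. -79.  30.] [487. -22.  69.] [479.4 -43.9  51.7]
top 120 200 76 [450. -62. 120.] [472. -37. 194.] [466.7 -46.6 151.4]
top 200 228 14 [463. -60. 214.] [472. -38. 227.] [469.2 -47.1 221.7]
top 228 245 265 [444. -64. 230.] [472. -37. 239.] [458.  -50.7 235. ]
scene 15 70 496 [441. -81.  15.] [492. -26.  70.] [477.6 -61.9  43.2]
scene 120 200 377 [450. -64. 120.] [475. -39. 200.] [466.8 -54.5 160.2]
scene 200 228 139 [451. -66. 200.] [476. -39. 228.] [467.3 -55.2 214.4]
scene 228 245 107 [445. -65. 228.] [477. -37. 236.] [462.3 -51.6 232.9]
195   0   1   4  -2   2   1  -2   3   1  -1   1   1  -1  -2   2   0   2  -2   2   0   3  -1  -1   0   0  -1   2  -1   0   3   1  -1  -1   3
198  -3  -2   3   0  -2   1   1   0   1   4   0   1  -2  -1  -6   0   3   0  -1   0   1   0   0   0  -1   0  -3  -1   2  -1   0   2  -1  -1
201   3  -1   1   1   0
[... 2359 characters left out ...]
52  -1  -5   1   0   4   0   0  15   8   0  -3   0   0  -2   2   0   2   1   0   0   3   1  -3   0   1   0  -3   2   8   0   5   3   0   4
255  -3   4   0  -2   1   3  -1   1   2   0  -2  -2   1   0  -1   0  -4   2   0  -1   5  -1   0  -2   2   2  -1   2  -1   0  -3   0  -1   2
258  -4   0  -4   0   0   3   1   0  -2   0   0   0  -4   0   0   0  -3  -1   1   1   3   0   2   0  -2   3   3   0   0   2   0   4   1   0
261  -2   0   3  -3  -1  -1   1 1201   1  -2   0   4  -1   2  -1   0   0  -1  -1   3   4  -2   0 1201   3   4  -3   1   0  -1   0   0  -2  -2
264   0   0  -2   0   4  -1   4  -1   0   1   0  -6  -1  -1  -2   0  -1  -3   0   1   0   0  -3  -3   0  -2   2  -4  -2  -1  -1   3   0   3
```

View pics/crop1.png

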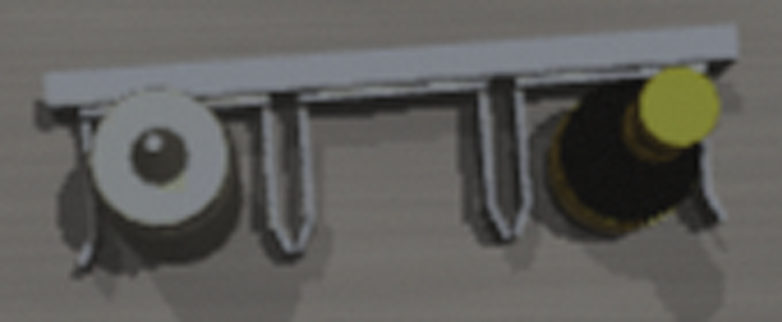

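The crop confirms it. The grey steel middle bay, between strips at crop (305,100–215) and (484,90–205), is empty, with the squeeze bottle to its left and the soy bottle to its right. Next I'll compute the bay frame from depth points on the plate face and the cheek tops.

```bash
python3 - <<'E'
from h import *
im=cv2.imread("pics/top0.png");d=np.load("top_d0.npy");c=cal("top");W=cloud(c,d)
R=W[205:222,319:355].reshape(-1,3)
for a,b in((12,30),(30,50)):
    q=R[(R[:,2]>a)&(R[:,2]<b)];l=np.polyfit(q[:,1],q[:,0],1);res=q[:,0]-np.polyval(l,q[:,1]);print("face",a,b,len(q),l,res.std())
q=R[(R[:,2]>12)&(R[:,2]<50)];l=np.polyfit(q[:,1],q[:,0],1)
th=np.arctan(-l[0]);print("theta of +x axis",th)  # normal to line x=a+m y -> (1,-m)
n=np.array([np.cos(th),np.sin(th)]);t=np.array([-n[1],n[0]]);o=(q[:,:2]@n).mean();print("o",o)
pts={}
for nm,P in(("L",[(308,110),(313,190)]),("R",[(478,105),(483,190)])):
    for x,y in P:
        p=ray(c,250+x/4.6,195+y/4.6,45);print(nm,p.round(1),"bay x",p[:2]@n-o,"lat",p[:2]@t)
for nm,(u0,u1) in(("L",(305,322)),("R",(352,368))):
    q=W[217:236,u0:u1].reshape(-1,3);q=q[(q[:,2]>38)&(q[:,2]<52)];print(nm,len(q),np.percentile(q[:,:2]@t,[3,20,50,80,97]).round(1))
# squeeze & soy lateral as check, 90mm away
for nm,u,v,z in(("sq",284.5,229,204),("soy",397.5,218,215)):
    p=ray(c,u,v,z);print(nm,p.round(1),p[:2]@t,p[:2]@n-o)
E
```

```text
face 12 30 40 [-1.4320726e-02  7.0990402e+02] 1.6214926833749865
face 30 50 61 [1.09545222e-02 7.11222380e+02] 2.3444560566190042
theta of +x axis -0.003026881087983709
o 710.7867142606076
L [706.4 -25.1  45. ] bay x -4.285219291446879 lat -22.981333230590373
L [673.1 -26.3  45. ] bay x -37.643780335963584 lat -24.271666698457324
R [706.7 -95.7  45. ] bay x -3.766247390031481 lat -93.52886435553144
R [671.3 -96.6  45. ] bay x -39.22181458957982 lat -94.59897624452343
L 64 [-27.1 -20.6 -18.7  -4.   -3.4]
R 72 [-111.7 -110.  -107.2  -94.7  -93.2]
sq [670.9  30.7 204. ] 32.70232066710833 -40.01944536273322
soy [ 683.  -154.1  215. ] -151.99277804360955 -27.351390336255236
```

```bash
cat >> h.py <<'E'
from scipy.spatial.transform import Rotation as Ro
def go(p,alpha,psi):
    "tool-frame shift (cm) and rotvec to reach world p with lean alpha, heading psi"
    s=arm.read_state();R0=Ro.from_quat(s["ee_rot"])
    f=np.array([np.cos(psi),np.sin(psi),0]);u=np.array([0,0,1.]);z=np.sin(alpha)*f-np.cos(alpha)*u
    y=np.cross(u,f);x=np.cross(y,z);R1=Ro.from_matrix(np.c_[x,y,z])
    print("t",s["clock"],"pos",s["position"].round(1),"F",s["contact_force"].round(1),"w",round(s["gripper_width"],1))
    print("xyz",R0.inv().apply(np.array(p)-s["position"]).round(1)/10,"ang",(R0.inv()*R1).as_rotvec().round(3),"fwd cm/cm",R0.inv().apply(f).round(3),"up",R0.inv().apply(u).round(3),"left",R0.inv().apply(y).round(3))
E
python3 - <<'E'
from h import *
d=np.load("top_d0.npy");c=cal("top");z=cloud(c,d)[...,2]
e=[]
for u in range(264,405):
    v=np.nonzero(z[195:225,u]>40)[0]
    if len(v):e.append((u,195+v[0]-.5))
e=np.array(e);l=np.polyfit(e[:,0],e[:,1],1);e=e[abs(e[:,1]-np.polyval(l,e[:,0]))<1.5];l=np.polyfit(e[:,0],e[:,1],1)
a,b=[ray(c,u,np.polyval(l,u),61) for u in(264,404)];print(a,b,"yaw",np.arctan2(a[1]-b[1],a[0]-b[0])-np.pi/2,"->bay yaw")
go([380,-48,150],0.7,0)
E
```

```text
[723.20140616  74.28085559  61.        ] [ 735.40492941 -190.04228724   61.        ] yaw 0.04613619259655266 ->bay yaw
t 0.1 pos [ 225.1 -582.5  230.3] F [ 0.1 -0.4 -1.2] w 85.4
xyz [-33.71  44.26   8.12] ang [ 0.131 -0.692  0.353] fwd cm/cm [-0.933 -0.36  -0.001] up [ 0.     0.002 -1.   ] left [-0.36   0.933  0.002]
```

move_arm([
  {"gripper": -0.3,"xyz": [-33.7,44.3,4],"angular": [0.131,-0.692,0.353]},
  {"gripper": -0.3,"xyz": [-33.7,44.3,4],"angular": [0.131,-0.692,0.353]},
  {"gripper": -0.3,"xyz": [-33.7,44.3,4],"angular": [0.131,-0.692,0.353]},
  {"gripper": -0.3,"xyz": [-33.7,44.3,4],"angular": [0.131,-0.692,0.353]},
  {"gripper": -0.3,"xyz": [-33.7,44.3,4],"angular": [0.131,-0.692,0.353]},
  {"gripper": -0.3,"xyz": [-33.7,44.3,4],"angular": [0.131,-0.692,0.353]},
  {"gripper": -0.3,"xyz": [-33.7,44.3,4],"angular": [0.131,-0.692,0.353]},
  {"gripper": -0.3,"xyz": [-33.7,44.3,4],"angular": [0.131,-0.692,0.353]},
  {"gripper": -0.3,"xyz": [-33.7,44.3,4],"angular": [0.131,-0.692,0.353]},
  {"gripper": -0.3,"xyz": [-33.7,44.3,4],"angular": [0.131,-0.692,0.353]},
])

```text
clock: 1.35
position: [338.3, -161.1, 201.4]
ee_rot: [0.004, 0.944, -0.004, 0.33]
contact_force: [0.6, -1.1, 0.4]
gripper_width: 29.9
```

```bash
python3 - <<'E'
from h import *
go([380,-50,60],0.7,0)
print(arm.read_state()["joints"].round(2), Ro.from_quat(arm.read_state()["ee_rot"]).as_matrix().round(3))
E
```

```text
t 1.35 pos [ 338.3 -161.1  201.4] F [ 0.6 -1.1  0.4] w 29.9
xyz [ 5.6  11.23 13.54] ang [-0.011 -0.027 -0.004] fwd cm/cm [-0.782  0.01   0.623] up [-0.624 -0.006 -0.782] left [ 0.004  1.    -0.011]
[ 0.01 -0.32 -1.02  0.08 -0.2  -1.66] [[-0.782  0.01   0.623]
 [ 0.004  1.    -0.011]
 [-0.624 -0.006 -0.782]]
```

move_arm([
  {"gripper": -0.3,"xyz": [3,5,6],"angular": [0,0.03,0]},
  {"gripper": -0.3,"xyz": [5.6,11.2,12],"angular": [-0.011,0.06,0]},
  {"gripper": -0.3,"xyz": [5.6,11.2,13.5],"angular": [-0.011,0.06,0]},
  {"gripper": -0.3,"xyz": [5.6,11.2,13.5],"angular": [-0.011,0.06,0]},
  {"gripper": -0.3,"xyz": [5.6,11.2,13.5],"angular": [-0.011,0.06,0]},
  {"gripper": -0.3,"xyz": [5.6,11.2,13.5],"angular": [-0.011,0.06,0]},
])

```text
clock: 2.1
position: [355.0, -111.0, 158.8]
ee_rot: [-0.006, 0.961, 0.029, 0.275]
contact_force: [-0.9, -1.0, 0.3]
gripper_width: 29.8
```

```bash
python3 - <<'E'
from h import *
print(arm.read_state()["joints"].round(2), Ro.from_quat(arm.read_state()["ee_rot"]).as_matrix().round(3))
go([390,-50,16],0.6,-0.03)
E
```

```text
[ 0.16 -0.22 -1.07  0.16 -0.16 -1.86] [[-0.849 -0.028  0.528]
 [ 0.004  0.998  0.059]
 [-0.528  0.052 -0.847]]
t 2.1 pos [ 355.  -111.   158.8] F [-0.9 -1.   0.3] w 29.8
xyz [ 4.6   5.26 14.31] ang [ 0.075 -0.044  0.02 ] fwd cm/cm [-0.849 -0.058  0.526] up [-0.528  0.052 -0.847] left [-0.022  0.997  0.074]
```

```bash
python3 - <<'E'
from h import *
go([402,-50,100],0.52,-0.02)
E
```

```text
t 2.1 pos [ 355.  -111.   158.8] F [-0.9 -1.   0.3] w 29.8
xyz [-0.86  5.66  7.82] ang [0.069 0.036 0.014] fwd cm/cm [-0.849 -0.048  0.526] up [-0.528  0.052 -0.847] left [-0.013  0.998  0.069]
```

move_arm([
  {"gripper": -0.3,"xyz": [0,0,0],"angular": [0,0,0]},
])

```text
clock: 2.22
position: [355.0, -111.0, 158.8]
ee_rot: [-0.006, 0.961, 0.029, 0.275]
contact_force: [0.1, -0.4, -0.1]
gripper_width: 29.8
```

move_arm([
  {"gripper": -0.3,"xyz": [-2,0,1.3],"angular": [0.03,0.06,0]},
  {"gripper": -0.3,"xyz": [-3.4,1,2.6],"angular": [0.06,0.1,0]},
  {"gripper": -0.3,"xyz": [-3.4,3,3.6],"angular": [0.069,0.1,0.01]},
  {"gripper": -0.3,"xyz": [-2.4,5,5.3],"angular": [0.069,0.1,0.014]},
  {"gripper": -0.3,"xyz": [-0.9,5.7,7.8],"angular": [0.069,0.1,0.014]},
  {"gripper": -0.3,"xyz": [-0.9,5.7,7.8],"angular": [0.069,0.1,0.014]},
  {"gripper": -0.3,"xyz": [-0.9,5.7,7.8],"angular": [0.069,0.1,0.014]},
])

```text
clock: 3.1
position: [409.9, -61.3, 133.7]
ee_rot: [0.005, 0.979, 0.011, 0.205]
contact_force: [-0.4, 0.3, -0.6]
gripper_width: 29.8
```

```bash
python3 - <<'E'
from h import *
print(arm.read_state()["joints"].round(2), Ro.from_quat(arm.read_state()["ee_rot"]).as_matrix().round(3))
go([402,-50,18],0.5,-0.02)
E
```

```text
[ 0.25 -0.04 -1.07  0.54 -0.16 -2.35] [[-0.916  0.006  0.401]
 [ 0.015  1.     0.019]
 [-0.401  0.024 -0.916]]
t 3.1 pos [409.9 -61.3 133.7] F [-0.4  0.3 -0.6] w 29.8
xyz [ 5.38  0.85 10.3 ] ang [ 0.027 -0.087  0.002] fwd cm/cm [-0.916 -0.014  0.401] up [-0.401  0.024 -0.916] left [-0.004  1.     0.027]
```

```bash
cat > kin.py <<'E'
from h import *
from scipy.optimize import least_squares
# model: all params mm: r0,z0,L1,dx(elbow offset up),L2,e(lateral),Lt
def fk(q,p):
    r0,z0,L1,d,L2,e,Lt=p;Z=lambda a:Ro.from_euler('z',a);Y=lambda a:Ro.from_euler('y',a);X=lambda a:Ro.from_euler('x',a)
    A=Z(q[0]);B=A*Y(q[1]);C=A*Y(q[1]-q[2])
    D=C*X(q[3])*Y(-q[4])
    pos=A.apply([r0,0,z0])+B.apply([0,0,L1])+C.apply([L2,0,d])+C.apply([0,e,0])
    return pos+D.apply([Lt,0,0]),D,q
J=[[-0.943415,.385553,.006595,-.00051,-1.194013,-.2586],[.01,-.32,-1.02,.08,-.2,-1.66],[.16,-.22,-1.07,.16,-.16,-1.86],[.25,-.04,-1.07,.54,-.16,-2.35]]
P=[[225.1,-582.4,230.2],[338.3,-161.1,201.4],[355,-111,158.8],[409.9,-61.3,133.7]]
E
python3 - <<'E'
from kin import *
s=arm.read_state();J[3]=s["joints"];P[3]=s["position"];print(s["joints"].round(4))
Rs=[Ro.from_quat([-.183,.983,0,0]),Ro.from_quat([.004,.944,-.004,.33]),Ro.from_quat([-.006,.961,.029,.275]),Ro.from_quat(s["ee_rot"])]
for q,R in zip(J,Rs):
    D=fk(q,[0]*7)[1];print("tool z",R.apply([0,0,1]).round(3),D.apply([1,0,0]).round(3), (D.inv()*R).as_matrix().round(2)[:,0], q[5])
f=lambda p:np.r_[np.ravel([fk(q,p)[0]-x for q,x in zip(J,P)]),(p-[0,300,350,50,350,-160,250])*.01]
r=least_squares(f,[0,300,350,50,350,-160,250]);print(r.x.round(0),r.fun[:12].round(1))
E
```

```text
[ 0.2525 -0.0419 -1.0685  0.5354 -0.1606 -2.347 ]
tool z [ 0.  0. -1.] [-0.002  0.001 -1.   ] [ 0.   -0.97 -0.26] -0.2586
tool z [ 0.623 -0.01  -0.782] [ 0.622  0.022 -0.783] [ 0.   -0.07 -1.  ] -1.66
tool z [ 0.528  0.059 -0.847] [ 0.523  0.11  -0.845] [ 0.   -0.02 -1.  ] -1.86
tool z [ 0.401  0.019 -0.916] [ 0.361  0.177 -0.916] [ 0.04 -0.28 -0.96] -2.3470302164678563
[ 162.  -26.  486.   52.  259. -167.  146.] [-6.3 -4.8  1.4 -5.9 -0.7 -6.6  9.8  4.   6.7 -5.9  4.8 -1.5]
```

```bash
sed -i 's/X(q\[3\])/X(-q[3])/; s/^    return pos.*/    return pos+D.apply([Lt,0,0]),D*Ro.from_matrix(np.array([[0,0,1],[-np.cos(q[5]),np.sin(q[5]),0],[np.sin(q[5]),np.cos(q[5]),0]])*np.array([1,-1,1])),q/' kin.py
sed -i 's/^P=/if 1: pass\nP=/' kin.py
python3 - <<'E'
from kin import *
s=arm.read_state();J[3]=s["joints"];P[3]=s["position"]
Rs=[Ro.from_quat([-.183,.983,0,0]),Ro.from_quat([.004,.944,-.004,.33]),Ro.from_quat([-.006,.961,.029,.275]),Ro.from_quat(s["ee_rot"])]
for q,R in zip(J,Rs): print("ang err",(fk(q,[0]*7)[1].inv()*R).as_rotvec().round(3))
for wt in(.1,.02):
  f=lambda p:np.r_[np.ravel([fk(q,p)[0]-x for q,x in zip(J,P)]),(p-[0,300,350,50,350,-160,250])*wt]
  r=least_squares(f,[0,300,350,50,350,-160,250]);print(r.x.round(0),r.fun[:12].round(1))
E
```

```text
ang err [ 0.002 -0.     0.   ]
ang err [ 0.001 -0.001  0.002]
ang err [0.001 0.003 0.009]
ang err [ 0. -0.  0.]
[ 140.   44.  483.   30.  291. -158.  179.] [  0.9   2.5   2.9   4.    4.1  -3.1  10.6   5.8   6.8 -12.3 -13.9  -4.1]
[ 161.  -23.  487.   51.  260. -158.  148.] [ 1.1  0.6  1.4 -5.6  3.6 -6.4  9.6  5.5  6.7 -2.6 -9.8 -1.6]
```

```bash
sed -i 's/r0,z0,L1,d,L2,e,Lt=p/r0,z0,L1,d,L2,e,Lt,e4,h4=p/; s/+C.apply(\[0,e,0\])/+C.apply([0,e,0])+D.apply([0,e4,h4])/' kin.py
python3 - <<'E'
from kin import *
s=arm.read_state();J[3]=s["joints"];P[3]=s["position"]
p0=np.array([0,250,400,0,400,-80,200,-80,0.])
for wt in(.1,.03,.01):
  f=lambda p:np.r_[np.ravel([fk(q,p)[0]-x for q,x in zip(J,P)]),(p-p0)*wt]
  r=least_squares(f,p0);print(r.x.round(0),r.fun[:12].round(1))
E
```

```text
[  42.  150.  494.   -5.  396.  -29.  224. -134.    8.] [-3.5 -0.9  2.2  3.4 -1.  -3.5  2.5  0.8  1.4 -5.7  2.   1. ]
[  17.  143.  547.    4.  407.  -13.  272. -148.    2.] [-0.9 -0.5  0.4  0.2 -0.  -1.3  0.5  0.7  1.1 -0.7  0.2 -0.1]
[   3.  154.  562.    2.  419.   -1.  291. -159.    0.] [-0.4 -0.3  0.1  0.3  0.1 -0.5 -0.4  0.4  0.8  0.1 -0.1 -0.3]
```

```bash
cat >> kin.py <<'E'
lo=np.array([-3.14,-1.21,-1.07,-3.16,-2.99,-3.1])+.02;hi=np.array([3.14,2.06,1.41,2.05,-.16,3.1])-.02
def tgt(al,psi):
    f=np.array([np.cos(psi),np.sin(psi),0]);u=np.array([0,0,1.]);z=np.sin(al)*f-np.cos(al)*u;y=np.cross(u,f)
    return Ro.from_matrix(np.c_[np.cross(y,z),y,z])
def ik(x,R,p,q0):
    g=lambda q:(lambda k:np.r_[(k[0]-x)/300,(k[1].inv()*R).as_rotvec()])(fk(q,p))
    r=least_squares(g,np.clip(q0,lo+.01,hi-.01),bounds=(lo,hi));return r.x,np.abs(r.fun).max()
def fit():
    s=arm.read_state();J[3]=s["joints"];P[3]=s["position"]
    ex=lambda k:np.array([0,k[0],k[1],0,k[2],0,k[4],k[3],0])
    r=least_squares(lambda k:np.ravel([fk(q,ex(k))[0]-x for q,x in zip(J,P)]),[154,562,419,-159,291]);return ex(r.x),r.fun
E
python3 - <<'E'
from kin import *
p,res=fit();print(p.round(1),abs(res).max())
for half in(0,np.pi):
  for nm,j4 in(("A",.0),("Apos",1.5),("B",-3.0)):
    for x,y,z in((400,-50,16),(430,-52,16),(500,-55,16),(645,-60,16)):
      out=[]
      for al in(.3,.4,.5,.6,.7,.8):
        R=tgt(al,0)*Ro.from_euler('z',half);q,e=min((ik([x,y,z],R,p,[.2,.3,-.8,j4,j5,j6]) for j5 in(-.2,-1) for j6 in(-2,1)),key=lambda t:t[1])
        out.append((al,q.round(2).tolist()) if e<.005 else (al,"-"))
      print(half>0,nm,x,[o if i in(0,) or o[1]=="-" else o for i,o in enumerate(out) if o[1]!="-"][-1:], [o[0] for o in out if o[1]!="-"])
E
```

```text
[   0.   158.6  564.9    0.   422.     0.   295.9 -160.3    0. ] 0.7766075178291771
False A 400 [(0.8, [-0.85, 0.54, -1.05, -2.31, -0.81, 1.59])] [0.6, 0.7, 0.8]
False A 430 [(0.8, [-0.75, 0.51, -0.98, -2.33, -0.74, 1.48])] [0.7, 0.8]
False A 500 [(0.8, [-0.58, 0.48, -0.8, -2.34, -0.57, 1.28])] [0.7, 0.8]
False A 645 [(0.8, [-0.32, 0.54, -0.39, -2.09, -0.27, 0.77])] [0.3, 0.8]
False Apos 400 [(0.8, [-0.85, 0.54, -1.05, -2.31, -0.81, 1.59])] [0.6, 0.7, 0.8]
False Apos 430 [(0.8, [-0.75, 0.51, -0.98, -2.33, -0.74, 1.48])] [0.7, 0.8]
False Apos 500 [(0.8, [-0.58, 0.48, -0.8, -2.34, -0.57, 1.28])] [0.7, 0.8]
False Apos 645 [(0.8, [-0.32, 0.54, -0.39, -2.09, -0.27, 0.77])] [0.3, 0.8]
False B 400 [(0.8, [-0.85, 0.54, -1.05, -2.31, -0.81, 1.59])] [0.6, 0.7, 0.8]
False B 430 [(0.8, [-0.75, 0.51, -0.98, -2.33, -0.74, 1.48])] [0.7, 0.8]
False B 500 [(0.8, [-0.58, 0.48, -0.8, -2.34, -0.57, 1.28])] [0.7, 0.8]
False B 645 [(0.8, [-0.32, 0.54, -0.39, -2.09, -0.27, 0.77])] [0.8]
True A 400 [(0.8, [-0.85, 0.54, -1.05, -2.31, -0.81, -1.55])] [0.6, 0.7, 0.8]
True A 430 [(0.8, [-0.75, 0.51, -0.98, -2.33, -0.74, -1.66])] [0.7, 0.8]
True A 500 [(0.8, [-0.58, 0.48, -0.8, -2.34, -0.57, -1.86])] [0.7, 0.8]
True A 645 [(0.8, [-0.32, 0.54, -0.39, -2.09, -0.27, -2.37])] [0.3, 0.8]
True Apos 400 [] []
True Apos 430 [] []
True Apos 500 [] []
True Apos 645 [(0.3, [0.18, 0.54, -0.48, 0.21, -0.25, 1.2])] [0.3]
True B 400 [(0.8, [-0.85, 0.54, -1.05, -2.31, -0.81, -1.55])] [0.6, 0.7, 0.8]
True B 430 [(0.8, [-0.75, 0.51, -0.98, -2.33, -0.74, -1.66])] [0.7, 0.8]
True B 500 [(0.8, [-0.58, 0.48, -0.8, -2.34, -0.57, -1.86])] [0.7, 0.8]
True B 645 [(0.8, [-0.32, 0.54, -0.39, -2.09, -0.27, -2.37])] [0.8]
```

```bash
cat > plan.py <<'E'
from kin import *
def plan(qs,n):
    "rows through joint waypoints qs (n rows each) as shifts from the present pose"
    p,_=fit();s=arm.read_state();q=s["joints"];a,b,_=fk(q,p);R0=b
    k=0
    for q1,m in zip(qs,n):
        for i in range(1,m+1):
            x,R,_=fk(q+(np.array(q1)-q)*i/m,p);k+=1
            print(k,"xyz",(R0.inv().apply(x-a)/10).round(1).tolist(),"ang",(R0.inv()*R).as_rotvec().round(2).tolist(),"| tcp",x.round(0),"j5",round((q+(np.array(q1)-q)*i/m)[4],2))
        q=np.array(q1)
E
python3 - <<'E'
from plan import *
p,_=fit()
for G in((380,-200,200),(360,-100,150),(385,-50,120)):
  for al in(.7,.8,.9):
    q,e=min((ik(G,tgt(al,0)*Ro.from_euler('z',np.pi),p,[-.8,.3,-.8,j4,j5,-1.6]) for j4 in(-3,-2.3) for j5 in(-.3,-.8)),key=lambda t:t[1]);print(G,al,q.round(2),e.round(4))
plan([[0,-.1,-.9,0,-.6,-1.8],[-.7,.1,-.95,-1.2,-.8,-1.7],[-1.1,.1,-.95,-2.2,-.8,-1.6]],[4,7,6])
E
```

```text
(380, -200, 200) 0.7 [-0.71 -0.02 -0.62 -1.14 -0.59 -3.08] 0.1559
(380, -200, 200) 0.8 [-0.71 -0.05 -0.62 -1.17 -0.6  -3.08] 0.0896
(380, -200, 200) 0.9 [-0.72 -0.07 -0.62 -1.21 -0.6  -3.08] 0.0238
(360, -100, 150) 0.7 [-0.43 -0.07 -0.79 -1.32 -0.34 -3.08] 0.1163
(360, -100, 150) 0.8 [-0.44 -0.1  -0.79 -1.34 -0.34 -3.08] 0.0541
(360, -100, 150) 0.9 [-0.5  -0.13 -0.8  -1.4  -0.39 -3.  ] 0.0
(385, -50, 120) 0.7 [-0.23 -0.   -0.79 -1.47 -0.18 -3.08] 0.0813
(385, -50, 120) 0.8 [-0.24 -0.04 -0.79 -1.5  -0.18 -3.05] 0.0193
(385, -50, 120) 0.9 [-0.54 -0.01 -0.86 -1.8  -0.42 -2.54] 0.0
1 xyz [2.0, -4.6, -1.0] ang [0.06, 0.05, 0.06] | tcp [ 387. -108.  134.] j5 -0.27
2 xyz [4.9, -7.9, -2.2] ang [0.09, 0.11, 0.11] | tcp [ 356. -140.  132.] j5 -0.38
3 xyz [8.1, -9.6, -3.3] ang [0.09, 0.17, 0.17] | tcp [ 322. -157.  129.] j5 -0.49
4 xyz [11.3, -9.9, -4.4] ang [0.05, 0.24, 0.22] | tcp [ 288. -160.  126.] j5 -0.6
5 xyz [16.6, -9.3, -3.7] ang [0.0, 0.3, 0.45] | tcp [ 242. -153.   98.] j5 -0.63
6 xyz [21.0, -7.4, -3.2] ang [-0.06, 0.35, 0.69] | tcp [ 204. -133.   77.] j5 -0.66
7 xyz [23.9, -4.6, -2.
[... 172 characters left out ...]
0.28, 0.38, 1.4] | tcp [173. -42.  51.] j5 -0.74
10 xyz [23.1, 4.1, -1.5] ang [-0.37, 0.35, 1.64] | tcp [192. -17.  55.] j5 -0.77
11 xyz [20.1, 5.5, -1.0] ang [-0.47, 0.29, 1.87] | tcp [222.  -4.  63.] j5 -0.8
12 xyz [15.8, 5.0, -0.6] ang [-0.56, 0.17, 2.05] | tcp [262.  -9.  76.] j5 -0.8
13 xyz [11.5, 3.3, -0.5] ang [-0.64, 0.04, 2.22] | tcp [303. -27.  92.] j5 -0.8
14 xyz [7.3, 0.5, -0.7] ang [-0.73, -0.11, 2.38] | tcp [339. -56. 110.] j5 -0.8
15 xyz [3.7, -3.5, -1.4] ang [-0.81, -0.28, 2.53] | tcp [370. -96. 130.] j5 -0.8
16 xyz [0.8, -8.5, -2.5] ang [-0.89, -0.47, 2.66] | tcp [ 392. -147.  152.] j5 -0.8
17 xyz [-1.2, -14.2, -4.2] ang [-0.97, -0.68, 2.78] | tcp [ 403. -205.  174.] j5 -0.8
```

```bash
python3 - <<'E'
from plan import *
p,_=fit()
H=tgt(.75,0)*Ro.from_euler('z',np.pi)
q=np.array([-.8,.3,-.8,-2.3,-.7,-1.6])
for x,y,z in((400,-50,16),(400,-50,60),(400,-50,110),(430,-52,16),(520,-55,16),(600,-58,16),(645,-60,16)):
  for al in (.65,.75,.85,.95):
    q,e=ik([x,y,z],tgt(al,0)*Ro.from_euler('z',np.pi),p,[-.8,.3,-.8,-2.3,-.5,-1.6]);print(x,z,al,q.round(2),e.round(4))
plan([[-.6,-.3,-.6,0,-.7,-1.8],[-.9,-.1,-.6,-1.2,-.8,-1.8],[-.9,.2,-.85,-2.2,-.75,-1.7]],[6,8,6])
E
```

```text
400 16 0.65 [-0.54  0.32 -0.84 -2.02 -0.35 -2.22] 0.0
400 16 0.75 [-0.77  0.45 -0.99 -2.26 -0.67 -1.71] 0.0
400 16 0.85 [-0.88  0.57 -1.05 -2.28 -0.87 -1.53] 0.0179
400 16 0.95 [-0.94  0.67 -1.05 -2.22 -1.   -1.46] 0.0488
400 60 0.65 [-0.28  0.16 -0.76 -1.61 -0.18 -2.88] 0.0308
400 60 0.75 [-0.51  0.18 -0.83 -1.91 -0.36 -2.4 ] 0.0
400 60 0.85 [-0.75  0.3  -0.97 -2.13 -0.65 -1.92] 0.0
400 60 0.95 [-0.9   0.45 -1.05 -2.19 -0.9  -1.65] 0.011
400 110 0.65 [-0.22  0.06 -0.76 -1.47 -0.18 -3.08] 0.1003
400 110 0.75 [-0.24  0.02 -0.76 -1.51 -0.18 -3.04] 0.0371
400 110 0.85 [-0.44  0.03 -0.81 -1.76 -0.33 -2.65] 0.0
400 110 0.95 [-0.71  0.11 -0.92 -1.99 -0.62 -2.18] 0.0
430 16 0.65 [-0.45  0.33 -0.76 -1.96 -0.29 -2.37] 0.0
430 16 0.75 [-0.68  0.43 -0.91 -2.27 -0.59 -1.82] 0.0
430 16 0.85 [-0.81  0.6  -1.03 -2.37 -0.89 -1.52] 0.0
430 16 0.95 [-0.88  0.71 -1.05 -2.33 -1.06 -1.42] 0.0237
520 16 0.65 [-0.28  0.4  -0.56 -1.82 -0.18 -2.66] 0.0243
520 16 0.75 [-0.47  0.44 -0.68 -2.22 -0.4  -2.1 ] 0.0
520 16 0.85 [-0.58  0.53 -0.81 -2.4  -0.66 -1.78] 0.0
520 16 0.95 [-0.65  0.63 -0.89 -2.47 -0.91 -1.6
[... 1456 characters left out ...]
.] j5 -0.78
13 xyz [4.3, -15.8, -11.1] ang [-0.43, -0.31, 1.71] | tcp [ 324. -222.  214.] j5 -0.79
14 xyz [1.7, -15.2, -10.7] ang [-0.55, -0.35, 1.84] | tcp [ 350. -216.  221.] j5 -0.8
15 xyz [0.1, -12.9, -8.3] ang [-0.65, -0.35, 1.98] | tcp [ 374. -192.  206.] j5 -0.79
16 xyz [-1.5, -11.2, -6.3] ang [-0.75, -0.35, 2.13] | tcp [ 397. -175.  194.] j5 -0.78
17 xyz [-3.0, -10.1, -4.6] ang [-0.83, -0.35, 2.28] | tcp [ 418. -164.  185.] j5 -0.78
18 xyz [-4.4, -9.7, -3.0] ang [-0.9, -0.37, 2.44] | tcp [ 437. -159.  176.] j5 -0.77
19 xyz [-5.3, -9.9, -1.5] ang [-0.95, -0.4, 2.61] | tcp [ 452. -162.  166.] j5 -0.76
20 xyz [-5.8, -10.7, 0.1] ang [-0.97, -0.44, 2.78] | tcp [ 463. -169.  153.] j5 -0.75
```

move_arm([
  {"gripper": -0.45,"xyz": [-1.3,-5.5,-3.1],"angular": [0.06,-0.04,0.11]},
  {"gripper": -0.45,"xyz": [-1.2,-10.5,-5.5],"angular": [0.11,-0.05,0.2]},
  {"gripper": -0.45,"xyz": [-1,-15,-8],"angular": [0.16,-0.08,0.31]},
  {"gripper": -0.45,"xyz": [0.1,-19,-11.1],"angular": [0.2,-0.1,0.4]},
  {"gripper": -0.45,"xyz": [2,-22.5,-14.5],"angular": [0.24,-0.13,0.51]},
  {"gripper": -0.45,"xyz": [4,-25.5,-18.4],"angular": [0.26,-0.15,0.6]},
  {"gripper": -0.45,"xyz": [6.5,-28,-22.8],"angular": [0.27,-0.18,0.7]},
  {"gripper": -0.45,"xyz": [7.8,-29.1,-25.0],"angular": [0.28,-0.2,0.74]},
  {"gripper": -0.45,"xyz": [9.1,-27.2,-22.0],"angular": [0.19,-0.19,0.88]},
  {"gripper": -0.45,"xyz": [9.8,-25.1,-19.3],"angular": [0.09,-0.2,1.03]},
])

```text
clock: 4.35
position: [240.9, -313.6, 265.1]
ee_rot: [0.497, 0.823, 0.069, 0.266]
contact_force: [-0.2, -0.3, -0.8]
gripper_width: 23.5
```

```bash
python3 - <<'E'
from plan import *
print(arm.read_state()["joints"].round(2),arm.read_state()["gripper_width"])
plan([[-.9,-.1,-.6,-1.2,-.8,-1.8],[-.9,.1,-.75,-1.9,-.75,-1.7]],[6,4])
E
```

```text
[-0.68 -0.25 -0.6  -0.31 -0.72 -1.8 ] 23.452291816570007
1 xyz [2.4, 1.0, 1.9] ang [-0.07, 0.04, 0.15] | tcp [ 249. -291.  243.] j5 -0.74
2 xyz [4.3, 2.6, 3.6] ang [-0.14, 0.07, 0.3] | tcp [ 263. -270.  227.] j5 -0.75
3 xyz [5.7, 4.5, 5.1] ang [-0.22, 0.1, 0.45] | tcp [ 280. -250.  218.] j5 -0.76
4 xyz [6.5, 6.8, 6.2] ang [-0.3, 0.12, 0.59] | tcp [ 301. -234.  213.] j5 -0.77
5 xyz [6.6, 9.3, 7.1] ang [-0.38, 0.14, 0.74] | tcp [ 325. -222.  215.] j5 -0.79
6 xyz [6.0, 11.8, 7.8] ang [-0.47, 0.15, 0.89] | tcp [ 350. -216.  221.] j5 -0.8
7 xyz [7.2, 14.5, 9.9] ang [-0.53, 0.18, 1.04] | tcp [ 377. -195.  209.] j5 -0.79
8 xyz [7.9, 16.9, 11.8] ang [-0.58, 0.21, 1.21] | tcp [ 403. -181.  199.] j5 -0.78
9 xyz [7.9, 18.8, 13.5] ang [-0.62, 0.21, 1.37] | tcp [ 426. -173.  192.] j5 -0.76
10 xyz [7.5, 20.1, 15.2] ang [-0.65, 0.2, 1.55] | tcp [ 447. -173.  184.] j5 -0.75
```

The joint model matches the arm's measured motion, so I'll carry on with the planned path.

move_arm([
  {"gripper": -0.45,"xyz": [2.4,1.0,1.9],"angular": [-0.07,0.04,0.15]},
  {"gripper": -0.45,"xyz": [4.3,2.6,3.6],"angular": [-0.14,0.07,0.3]},
  {"gripper": -0.45,"xyz": [5.7,4.5,5.1],"angular": [-0.22,0.1,0.45]},
  {"gripper": -0.45,"xyz": [6.5,6.8,6.2],"angular": [-0.3,0.12,0.59]},
  {"gripper": -0.45,"xyz": [6.6,9.3,7.1],"angular": [-0.38,0.14,0.74]},
  {"gripper": -0.45,"xyz": [6.0,11.8,7.8],"angular": [-0.47,0.15,0.89]},
  {"gripper": -0.45,"xyz": [7.2,14.5,9.9],"angular": [-0.53,0.18,1.04]},
  {"gripper": -0.45,"xyz": [7.9,16.9,11.8],"angular": [-0.58,0.21,1.21]},
])

```text
clock: 5.35
position: [404.2, -180.3, 199.1]
ee_rot: [0.77, 0.369, 0.471, 0.221]
contact_force: [-0.1, 0.5, -0.3]
gripper_width: 23.7
```

```bash
python3 - <<'E'
from plan import *
s=arm.read_state();print(s["joints"].round(2),s["position"].round(0),Ro.from_quat(s["ee_rot"]).as_matrix().round(2))
p,_=fit();q=s["joints"]
g,e=ik([392,-100,80],tgt(.88,0)*Ro.from_euler('z',np.pi),p,q);print(g.round(2),e)
g2,e2=ik([392,-50,40],tgt(.8,0)*Ro.from_euler('z',np.pi),p,g);print(g2.round(2),e2)
g[0]+=0
plan([g,g2],[6,4])
E
```

```text
[-0.9   0.01 -0.68 -1.55 -0.78 -1.75] [ 404. -180.  199.] [[ 0.28  0.36  0.89]
 [ 0.78 -0.63  0.01]
 [ 0.56  0.69 -0.46]]
[-0.8   0.21 -0.86 -1.86 -0.61 -2.21] 3.533765872513565e-14
[-0.79  0.37 -1.   -2.18 -0.67 -1.8 ] 3.1611572618809683e-12
1 xyz [-0.1, -2.1, 1.1] ang [0.02, -0.02, 0.15] | tcp [ 406. -168.  178.] j5 -0.75
2 xyz [-0.3, -4.2, 2.1] ang [0.03, -0.04, 0.3] | tcp [ 407. -155.  158.] j5 -0.72
3 xyz [-0.4, -6.5, 3.0] ang [0.05, -0.07, 0.45] | tcp [ 406. -142.  138.] j5 -0.7
4 xyz [-0.6, -8.8, 3.6] ang [0.06, -0.11, 0.6] | tcp [ 403. -129.  118.] j5 -0.67
5 xyz [-0.7, -11.2, 4.1] ang [0.08, -0.15, 0.74] | tcp [ 398. -115.   99.] j5 -0.64
6 xyz [-0.8, -13.6, 4.4] ang [0.09, -0.2, 0.89] | tcp [ 392. -100.   80.] j5 -0.61
7 xyz [-0.2, -15.3, 5.0] ang [0.1, -0.22, 0.89] | tcp [393. -85.  69.] j5 -0.63
8 xyz [0.3, -16.8, 5.5] ang [0.11, -0.23, 0.89] | tcp [393. -71.  59.] j5 -0.64
9 xyz [0.6, -18.2, 5.9] ang [0.12, -0.25, 0.89] | tcp [393. -60.  49.] j5 -0.66
10 xyz [0.8, -19.5, 6.3] ang [0.12, -0.28, 0.88] | tcp [392. -50.  40.] j5 -0.67
```

move_arm([
  {"gripper": -0.45,"xyz": [-0.1,-2.1,1.1],"angular": [0.02,-0.02,0.15]},
  {"gripper": -0.45,"xyz": [-0.3,-4.2,2.1],"angular": [0.03,-0.04,0.3]},
  {"gripper": -0.45,"xyz": [-0.4,-6.5,3.0],"angular": [0.05,-0.07,0.45]},
  {"gripper": -0.45,"xyz": [-0.6,-8.8,3.6],"angular": [0.06,-0.11,0.6]},
  {"gripper": -0.45,"xyz": [-0.7,-11.2,4.1],"angular": [0.08,-0.15,0.74]},
  {"gripper": -0.45,"xyz": [-0.8,-13.6,4.4],"angular": [0.09,-0.2,0.89]},
  {"gripper": -0.45,"xyz": [-0.2,-15.3,5.0],"angular": [0.1,-0.22,0.89]},
  {"gripper": -0.45,"xyz": [0.3,-16.8,5.5],"angular": [0.11,-0.23,0.89]},
  {"gripper": -0.45,"xyz": [0.6,-18.2,5.9],"angular": [0.12,-0.25,0.89]},
  {"gripper": -0.45,"xyz": [0.8,-19.5,6.3],"angular": [0.12,-0.28,0.88]},
])

```text
clock: 6.6
position: [391.3, -51.9, 39.8]
ee_rot: [0.921, 0.004, 0.389, 0.005]
contact_force: [-0.0, 1.0, 0.3]
gripper_width: 23.5
```

```bash
cat >> h.py <<'E'
def look(tag):
    out={}
    for n in("scene","top"):
        im,d=arm.get_image(n);c=cal(n);cv2.imwrite(f"pics/{n}_{tag}.png",im);out[n]=im
        P=cloud(c,d);h=cv2.cvtColor(im,cv2.COLOR_BGR2HSV);z=P[...,2]
        m=((h[...,0]<10)|(h[...,0]>170))&(h[...,1]>140)&(z>205)&(z<245)&(abs(P[...,1]+50)<80)&(P[...,0]>400)&(P[...,0]<720)&(d>0)
        q=P[m];print(n,"cap",len(q),(np.percentile(q[:,:2],2,0)/2+np.percentile(q[:,:2],98,0)/2).round(1))
        if n=="top":
            v,u=np.nonzero(m&(z>228));(x,y),r=cv2.minEnclosingCircle(np.c_[u,v].astype(np.float32));print("top circle",ray(c,x,y,235).round(1),round(r,1))
    return out
E
python3 - <<'E'
from h import *
o=look("1");s=arm.read_state();print(s["joints"].round(2),s["position"].round(1),Ro.from_quat(s["ee_rot"]).as_matrix().round(2))
cv2.imwrite("pics/v1.png",cv2.resize(o["scene"][60:260,120:380],None,fx=3,fy=3)[:600])
E
```

```text
scene cap 118 [461.6 -51.3]
top cap 262 [458.9 -50.7]
top circle [458.7 -50.8 235. ] 9.1
[-0.8   0.37 -1.   -2.18 -0.67 -1.78] [390.  -50.9  39. ] [[ 0.7   0.    0.71]
 [ 0.01 -1.   -0.  ]
 [ 0.71  0.01 -0.7 ]]
```

View pics/v1.png

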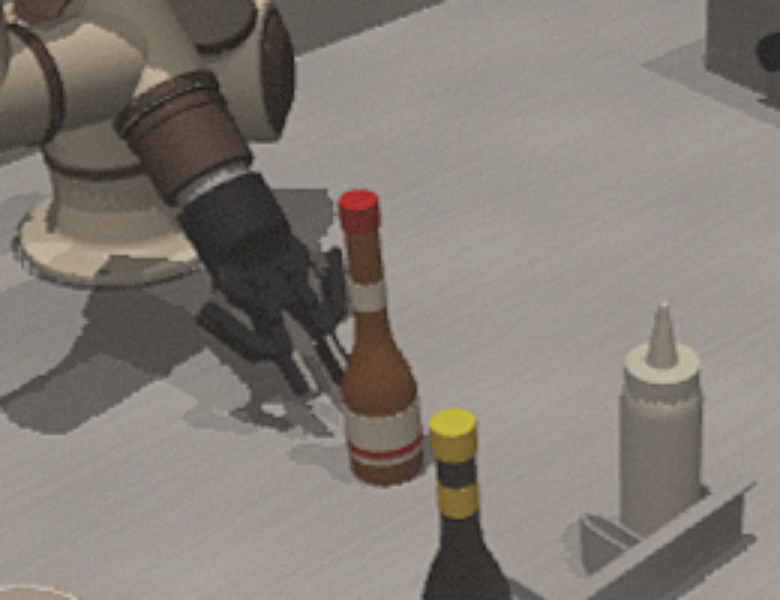

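The view shows the hand leaning back behind the bottle. The fingers come in low at about (320,385) and nothing is touching. Next I'll descend and close up to just short of contact.

move_arm([
  {"gripper": -0.45,"xyz": [-0.8,0,0.8],"angular": [0,0.03,0]},
  {"gripper": -0.45,"xyz": [-1.7,0,1.7],"angular": [0,0.05,0]},
  {"gripper": -0.45,"xyz": [-1.0,0,2.4],"angular": [0,0.05,0]},
  {"gripper": -0.45,"xyz": [-0.5,0,2.9],"angular": [0,0.05,0]},
  {"gripper": -0.45,"xyz": [0,0,3.4],"angular": [0,0.05,0]},
  {"gripper": -0.45,"xyz": [0,0,3.4],"angular": [0,0.05,0]},
])

```text
clock: 7.45
position: [417.0, -52.4, 17.9]
ee_rot: [0.912, 0.005, 0.411, 0.003]
contact_force: [-0.2, -0.3, -0.3]
gripper_width: 23.7
```

```bash
cat >> h.py <<'E'
def st():
    s=arm.read_state();R=Ro.from_quat(s["ee_rot"]).inv();z=R.inv().apply([0,0,1])
    print("t",round(s["clock"],2),"pos",s["position"].round(1),"F",s["contact_force"].round(1),"lean",np.arccos(-z[2]).round(3),"head",np.arctan2(z[1],z[0]).round(3),"j",s["joints"].round(2))
    for n,v in(("fwd",[1,0,0]),("left",[0,1,0]),("up",[0,0,1])):print(n,R.apply(v).round(3))
E
python3 -c "
from h import *
st()"
```

```text
t 7.45 pos [417.  -52.4  17.9] F [-0.2 -0.3 -0.3] lean 0.847 head -0.001 j [-0.86  0.62 -1.07 -2.35 -0.93 -1.45]
fwd [0.662 0.007 0.749]
left [ 0.011 -1.    -0.001]
up [ 0.749  0.009 -0.662]
```

move_arm([
  {"gripper": -0.45,"xyz": [0.25,0.02,0.31],"angular": [0,0,0]},
  {"gripper": -0.45,"xyz": [0.5,0.04,0.63],"angular": [0,0,0]},
  {"gripper": -0.45,"xyz": [0.75,0.06,0.94],"angular": [0,0,0]},
  {"gripper": -0.45,"xyz": [1.0,0.08,1.25],"angular": [0,0,0]},
  {"gripper": -0.45,"xyz": [1.25,0.1,1.57],"angular": [0,0,0]},
  {"gripper": -0.45,"xyz": [1.5,0.12,1.88],"angular": [0,0,0]},
  {"gripper": -0.45,"xyz": [1.75,0.14,2.19],"angular": [0,0,0]},
  {"gripper": -0.45,"xyz": [2.0,0.16,2.5],"angular": [0,0,0]},
  {"gripper": -0.45,"xyz": [2.25,0.18,2.82],"angular": [0,0,0]},
  {"gripper": -0.45,"xyz": [2.5,0.2,3.13],"angular": [0,0,0]},
])

```text
clock: 8.7
position: [455.9, -53.8, 15.8]
ee_rot: [0.912, 0.004, 0.41, 0.002]
contact_force: [-5.7, 0.5, 6.1]
gripper_width: 23.6
```

```bash
python3 -c "
from h import *
st();o=look('2')
cv2.imwrite('pics/v2.png',cv2.resize(o['scene'][90:290,150:410],None,fx=3,fy=3))"
```

```text
t 8.7 pos [455.9 -53.8  15.8] F [-5.7  0.5  6.1] lean 0.846 head -0.0 j [-0.73  0.56 -0.96 -2.38 -0.81 -1.61]
fwd [0.663 0.006 0.749]
left [ 0.009 -1.    -0.   ]
up [ 0.749  0.007 -0.663]
scene cap 111 [491.5 -54.6]
top cap 262 [488.8 -54.5]
top circle [488.5 -54.3 235. ] 9.1
```

View pics/v2.png

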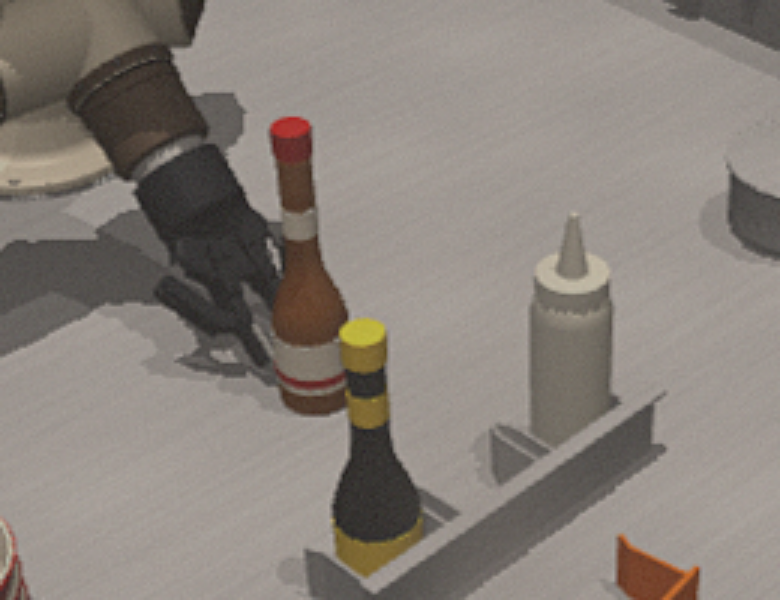

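The bottle is upright after sliding 30 mm, and the cap in the crop is at (292,130), above the foot at (312,395). The fingers touch it low at about (265,355). The upward force suggests the tips are rubbing the counter, so I'll raise them 3 mm as I push on.

move_arm([
  {"gripper": -0.45,"xyz": [0.45,0.02,0.28],"angular": [0,0,0]},
  {"gripper": -0.45,"xyz": [0.88,0.04,0.55],"angular": [0,0,0]},
  {"gripper": -0.45,"xyz": [1.21,0.07,0.93],"angular": [0,0,0]},
  {"gripper": -0.45,"xyz": [1.54,0.09,1.3],"angular": [0,0,0]},
  {"gripper": -0.45,"xyz": [1.87,0.11,1.68],"angular": [0,0,0]},
  {"gripper": -0.45,"xyz": [2.21,0.13,2.05],"angular": [0,0,0]},
  {"gripper": -0.45,"xyz": [2.54,0.15,2.43],"angular": [0,0,0]},
  {"gripper": -0.45,"xyz": [2.87,0.18,2.8],"angular": [0,0,0]},
  {"gripper": -0.45,"xyz": [3.2,0.2,3.18],"angular": [0,0,0]},
  {"gripper": -0.45,"xyz": [3.53,0.22,3.55],"angular": [0,0,0]},
])

```text
clock: 10.05
position: [507.0, -56.8, 18.4]
ee_rot: [0.912, 0.004, 0.411, 0.003]
contact_force: [-2.1, -0.9, -1.7]
gripper_width: 23.7
```

```bash
python3 -c "
from h import *
st();o=look('3')"
```

```text
t 10.05 pos [507.  -56.8  18.4] F [-2.1 -0.9 -1.7] lean 0.846 head -0.002 j [-0.61  0.52 -0.83 -2.39 -0.68 -1.76]
fwd [0.663 0.005 0.749]
left [ 0.009 -1.    -0.002]
up [ 0.749  0.008 -0.663]
scene cap 102 [552.4 -57.7]
top cap 248 [552.5 -58.6]
top circle [552.2 -58.2 235. ] 8.9
```

```bash
cat >> h.py <<'E'
def tilt():
    for n in("scene","top"):
        im,d=arm.get_image(n);c=cal(n);P=cloud(c,d)[d>0]
        s=arm.read_state()["position"]
        q=P[(P[:,0]>s[0]+2)&(P[:,0]<s[0]+110)&(abs(P[:,1]+58)<35)]
        for a,b in((15,40),(40,70),(120,160),(160,205),(210,228)):
            w=q[(q[:,2]>a)&(q[:,2]<b)]
            if len(w)>20:print(n,a,b,len(w),"x",np.percentile(w[:,0],[2,98]).round(1),"y",np.percentile(w[:,1],[2,98]).round(1))
    return
E
python3 -c "
from h import *
tilt()
o=cv2.imread('pics/scene_3.png');cv2.imwrite('pics/v3.png',cv2.resize(o[100:300,150:410],None,fx=3,fy=3))"
```

```text
scene 15 40 107 x [510.9 568.6] y [-86.7 -40.4]
scene 40 70 144 x [528.5 569.8] y [-86.5 -37.1]
scene 120 160 193 x [542. 562.] y [-70.8 -49.5]
scene 160 205 220 x [545.  564.5] y [-71.  -50.2]
scene 210 228 95 x [544.2 567.7] y [-71.8 -48.5]
top 15 40 29 x [509.3 549.6] y [-75.4 -28.4]
top 40 70 24 x [513.  570.1] y [-84.3 -28.4]
top 120 160 31 x [530.  551.1] y [-64.5 -44.7]
```

View pics/v3.png

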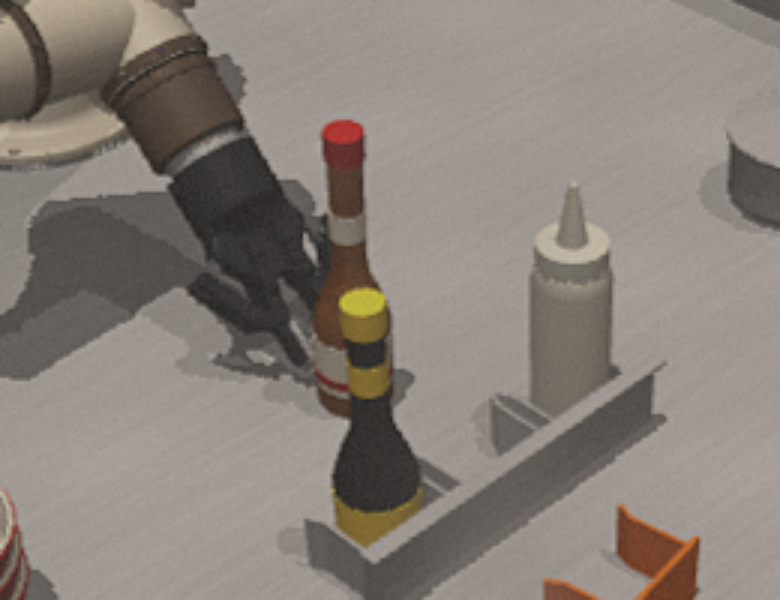

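The bottle is leaning forward about 0.05 rad: cap x is 552, but the body centre is about 541. My 3 mm raise dragged its rear edge up by friction. I'll lower by the same amount to set it down, then back off a little.

move_arm([
  {"gripper": -0.45,"xyz": [-0.08,0,0.07],"angular": [0,0,0]},
  {"gripper": -0.45,"xyz": [-0.15,0,0.13],"angular": [0,0,0]},
  {"gripper": -0.45,"xyz": [-0.23,0,0.2],"angular": [0,0,0]},
  {"gripper": -0.45,"xyz": [-0.26,0,0.16],"angular": [0,0,0]},
  {"gripper": -0.45,"xyz": [-0.3,0,0.12],"angular": [0,0,0]},
  {"gripper": -0.45,"xyz": [-0.36,0,0.05],"angular": [0,0,0]},
  {"gripper": -0.45,"xyz": [-0.45,0,-0.05],"angular": [0,0,0]},
  {"gripper": -0.45,"xyz": [-0.5,0,-0.2],"angular": [0,0,0]},
  {"gripper": -0.45,"xyz": [-0.5,0,-0.2],"angular": [0,0,0]},
])

```text
clock: 11.38
position: [501.9, -57.0, 16.1]
ee_rot: [0.912, 0.004, 0.411, 0.003]
contact_force: [-0.1, -0.4, -1.0]
gripper_width: 23.7
```

```bash
python3 -c "
from h import *
st();o=look('4');tilt()"
```

```text
t 11.38 pos [501.9 -57.   16.1] F [-0.1 -0.4 -1. ] lean 0.847 head -0.003 j [-0.62  0.53 -0.85 -2.39 -0.7  -1.73]
fwd [0.662 0.005 0.749]
left [ 0.009 -1.    -0.002]
up [ 0.749  0.008 -0.663]
scene cap 110 [541.2 -57.1]
top cap 255 [538.5 -57.5]
top circle [538.5 -57.2 235. ] 9.0
scene 15 40 115 x [506.7 565.4] y [-86.  -36.2]
scene 40 70 142 x [524.3 566.6] y [-86.7 -36.3]
scene 120 160 205 x [532.3 554.9] y [-70.2 -48.2]
scene 160 205 230 x [534.9 553.7] y [-70.1 -48.6]
scene 210 228 91 x [534.7 555.6] y [-71.  -49.2]
top 15 40 23 x [504.2 566. ] y [-75.3 -28.3]
top 40 70 23 x [509.3 565.6] y [-82.9 -28.1]
```

Upright again, with the cap at (540,-57) over the body centre at about (537,-58). I'll push on at constant height with a very slight descent.

move_arm([
  {"gripper": -0.45,"xyz": [0.34,0.03,0.39],"angular": [0,0,0]},
  {"gripper": -0.45,"xyz": [0.68,0.06,0.78],"angular": [0,0,0]},
  {"gripper": -0.45,"xyz": [1.02,0.1,1.18],"angular": [0,0,0]},
  {"gripper": -0.45,"xyz": [1.36,0.13,1.57],"angular": [0,0,0]},
  {"gripper": -0.45,"xyz": [1.7,0.16,1.96],"angular": [0,0,0]},
  {"gripper": -0.45,"xyz": [2.04,0.2,2.35],"angular": [0,0,0]},
  {"gripper": -0.45,"xyz": [2.38,0.23,2.74],"angular": [0,0,0]},
  {"gripper": -0.45,"xyz": [2.72,0.26,3.14],"angular": [0,0,0]},
  {"gripper": -0.45,"xyz": [3.06,0.3,3.53],"angular": [0,0,0]},
  {"gripper": -0.45,"xyz": [3.4,0.33,3.92],"angular": [0,0,0]},
])

```text
clock: 12.82
position: [554.2, -60.0, 15.6]
ee_rot: [0.912, 0.004, 0.411, 0.003]
contact_force: [-4.0, 0.2, 2.1]
gripper_width: 23.3
```

```bash
python3 -c "
from h import *
st();o=look('5');tilt()"
```

```text
t 12.82 pos [554.2 -60.   15.6] F [-4.   0.2  2.1] lean 0.847 head -0.002 j [-0.53  0.53 -0.72 -2.39 -0.59 -1.85]
fwd [0.662 0.005 0.749]
left [ 0.009 -1.    -0.002]
up [ 0.749  0.008 -0.662]
scene cap 117 [588.9 -60.8]
top cap 246 [587.4 -61.3]
top circle [587.7 -61.2 235. ] 8.9
scene 15 40 124 x [557.7 663.6] y [-77.8 -23.3]
scene 40 70 158 x [608.5 620.2] y [-77.9 -38.4]
scene 120 160 169 x [584.6 602.6] y [-73.1 -50. ]
scene 160 205 234 x [582.1 602.2] y [-73.2 -52.7]
scene 210 228 100 x [583.8 603.5] y [-74.3 -50.9]
top 15 40 25 x [557.4 626.8] y [-79.2 -27.7]
top 40 70 28 x [558.9 663.1] y [-83.9 -24. ]
top 120 160 21 x [573.4 593.4] y [-60.2 -47.6]
```

move_arm([
  {"gripper": -0.45,"xyz": [0.34,0.03,0.39],"angular": [0,0,0]},
  {"gripper": -0.45,"xyz": [0.68,0.05,0.78],"angular": [0,0,0]},
  {"gripper": -0.45,"xyz": [1.02,0.08,1.17],"angular": [0,0,0]},
  {"gripper": -0.45,"xyz": [1.36,0.11,1.56],"angular": [0,0,0]},
  {"gripper": -0.45,"xyz": [1.7,0.13,1.96],"angular": [0,0,0]},
  {"gripper": -0.45,"xyz": [2.04,0.16,2.35],"angular": [0,0,0]},
  {"gripper": -0.45,"xyz": [2.38,0.19,2.74],"angular": [0,0,0]},
  {"gripper": -0.45,"xyz": [2.72,0.21,3.13],"angular": [0,0,0]},
  {"gripper": -0.45,"xyz": [3.06,0.24,3.52],"angular": [0,0,0]},
  {"gripper": -0.45,"xyz": [3.4,0.27,3.91],"angular": [0,0,0]},
])

```text
clock: 14.28
position: [606.1, -62.3, 15.4]
ee_rot: [0.912, 0.004, 0.411, 0.003]
contact_force: [-5.3, 1.5, 3.0]
gripper_width: 23.4
```

```bash
python3 -c "
from h import *
st();o=look('6')
a=cv2.resize(o['top'][190:320,250:420],None,fx=3,fy=3);b=cv2.resize(o['scene'][100:290,200:400],None,fx=2.05,fy=2.05);b=b[:390,:410]
cv2.imwrite('pics/v4.png',np.hstack([a[:389,:390],b[:389,:]]))"
```

```text
t 14.28 pos [606.1 -62.3  15.4] F [-5.3  1.5  3. ] lean 0.847 head -0.002 j [-0.46  0.55 -0.59 -2.36 -0.48 -1.97]
fwd [0.662 0.005 0.749]
left [ 0.009 -1.    -0.002]
up [ 0.749  0.008 -0.662]
scene cap 97 [640.4 -63. ]
top cap 245 [639. -63.]
top circle [639.  -63.3 235. ] 8.9
```

View pics/v4.png

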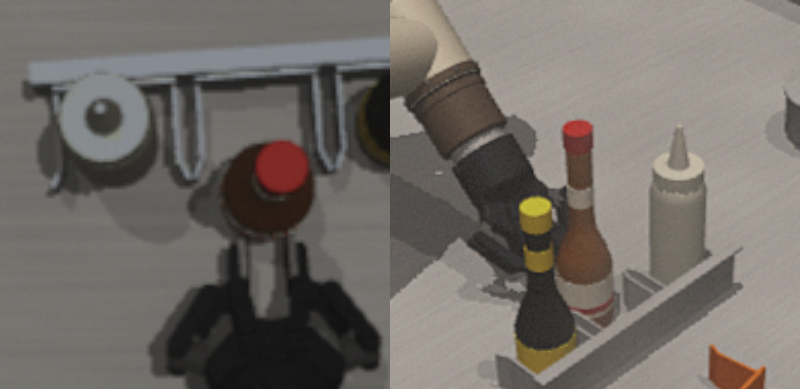

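The bottle stands at the mouth, with its body at crop (267,190) against a bay middle of about 260. That is roughly 2–3 mm right, so I'll steer slightly left while entering.

move_arm([
  {"gripper": -0.45,"xyz": [0.25,-0.03,0.29],"angular": [0,0,0]},
  {"gripper": -0.45,"xyz": [0.5,-0.06,0.57],"angular": [0,0,0]},
  {"gripper": -0.45,"xyz": [0.75,-0.09,0.86],"angular": [0,0,0]},
  {"gripper": -0.45,"xyz": [1.0,-0.12,1.15],"angular": [0,0,0]},
  {"gripper": -0.45,"xyz": [1.25,-0.14,1.43],"angular": [0,0,0]},
  {"gripper": -0.45,"xyz": [1.5,-0.16,1.72],"angular": [0,0,0]},
  {"gripper": -0.45,"xyz": [1.75,-0.17,2.0],"angular": [0,0,0]},
  {"gripper": -0.45,"xyz": [2.0,-0.18,2.29],"angular": [0,0,0]},
  {"gripper": -0.45,"xyz": [2.25,-0.18,2.58],"angular": [0,0,0]},
  {"gripper": -0.45,"xyz": [2.5,-0.18,2.86],"angular": [0,0,0]},
])

```text
clock: 15.62
position: [643.7, -60.4, 15.2]
ee_rot: [0.912, 0.004, 0.411, 0.003]
contact_force: [-6.0, -0.7, 3.4]
gripper_width: 23.6
```

```bash
python3 -c "
from h import *
st();o=look('7')"
```

```text
t 15.62 pos [643.7 -60.4  15.2] F [-6.  -0.7  3.4] lean 0.847 head -0.002 j [-0.4   0.57 -0.49 -2.33 -0.41 -2.06]
fwd [0.662 0.005 0.749]
left [ 0.009 -1.    -0.002]
up [ 0.749  0.008 -0.662]
scene cap 91 [676.2 -60.5]
top cap 241 [675.7 -61. ]
top circle [675.6 -61.1 235. ] 8.9
```

move_arm([
  {"gripper": -0.45,"xyz": [0.07,0,0.07],"angular": [0,0,0]},
  {"gripper": -0.45,"xyz": [0.13,0,0.15],"angular": [0,0,0]},
  {"gripper": -0.45,"xyz": [0.2,0,0.22],"angular": [0,0,0]},
  {"gripper": -0.45,"xyz": [0.26,0,0.3],"angular": [0,0,0]},
])

```text
clock: 16.23
position: [647.3, -60.3, 15.0]
ee_rot: [0.912, 0.004, 0.411, 0.003]
contact_force: [-6.7, -1.0, 4.4]
gripper_width: 23.5
```

move_arm([
  {"gripper": -0.45,"xyz": [0.07,0,0.07],"angular": [0,0,0]},
])

```text
clock: 16.35
position: [648.3, -60.4, 15.0]
ee_rot: [0.912, 0.004, 0.411, 0.003]
contact_force: [-6.0, -0.1, 5.6]
gripper_width: 23.8
```

move_arm([
  {"gripper": -0.45,"xyz": [0.07,0,0.07],"angular": [0,0,0]},
])

```text
clock: 16.48
position: [649.2, -60.4, 15.1]
ee_rot: [0.912, 0.004, 0.411, 0.003]
contact_force: [-4.9, -0.0, 4.2]
gripper_width: 23.7
```

move_arm([
  {"gripper": -0.45,"xyz": [0.07,0,0.07],"angular": [0,0,0]},
])

```text
clock: 16.6
position: [650.2, -60.3, 15.0]
ee_rot: [0.912, 0.004, 0.411, 0.003]
contact_force: [-6.2, -0.8, 4.0]
gripper_width: 23.6
```

```bash
python3 -c "
from h import *
st();o=look('8')"
```

```text
t 16.6 pos [650.2 -60.3  15. ] F [-6.2 -0.8  4. ] lean 0.846 head -0.002 j [-0.39  0.57 -0.47 -2.31 -0.4  -2.08]
fwd [0.663 0.005 0.749]
left [ 0.009 -1.    -0.002]
up [ 0.749  0.008 -0.663]
scene cap 87 [684.  -60.7]
top cap 238 [681.7 -61. ]
top circle [681.7 -61.5 235. ] 8.8
```

move_arm([
  {"gripper": -0.45,"xyz": [0.07,0,0.07],"angular": [0,0,0]},
])

```text
clock: 16.82
position: [650.8, -60.3, 14.9]
ee_rot: [0.912, 0.004, 0.41, 0.003]
contact_force: [-8.1, -0.7, 6.9]
gripper_width: 23.3
```

move_arm([
  {"gripper": -0.45,"xyz": [0.07,0,0.07],"angular": [0,0,0]},
])

```text
clock: 16.95
position: [650.9, -60.3, 14.7]
ee_rot: [0.912, 0.004, 0.41, 0.003]
contact_force: [-10.9, -1.5, 7.5]
gripper_width: 23.6
```

The force rises and the tip stalls at x = 650.9, so the bottle is at the plate. I'll withdraw straight back, slowly at first.

move_arm([
  {"gripper": -0.45,"xyz": [-0.07,0,-0.07],"angular": [0,0,0]},
  {"gripper": -0.45,"xyz": [-0.14,0,-0.15],"angular": [0,0,0]},
  {"gripper": -0.45,"xyz": [-0.27,0,-0.3],"angular": [0,0,0]},
  {"gripper": -0.45,"xyz": [-0.53,0,-0.6],"angular": [0,0,0]},
  {"gripper": -0.45,"xyz": [-1.1,0,-1.2],"angular": [0,0,0]},
  {"gripper": -0.45,"xyz": [-2.0,-0.02,-2.25],"angular": [0,0,0]},
  {"gripper": -0.45,"xyz": [-3.3,-0.03,-3.75],"angular": [0,0,0]},
  {"gripper": -0.45,"xyz": [-5.3,-0.04,-6.0],"angular": [0,0,0]},
  {"gripper": -0.45,"xyz": [-6.6,-0.05,-7.5],"angular": [0,0,0]},
  {"gripper": -0.45,"xyz": [-6.6,-0.05,-7.5],"angular": [0,0,0]},
])

```text
clock: 18.2
position: [550.6, -60.3, 15.1]
ee_rot: [0.912, 0.003, 0.41, 0.002]
contact_force: [0.9, -0.6, -0.3]
gripper_width: 23.3
```

```bash
python3 -c "
from h import *
st();o=look('9')
a=cv2.resize(o['top'][190:320,250:420],None,fx=3,fy=3);b=cv2.resize(o['scene'][100:290,200:400],None,fx=2.05,fy=2.05)
cv2.imwrite('pics/v5.png',np.hstack([a[:389,:390],b[:389,:]]))
i0=cv2.imread('pics/top0.png')
for n,(x,y,w,h) in dict(sq=(262,205,50,50),soy=(365,203,50,45),pot=(50,240,95,90),bowls=(480,255,100,90)).items():
    g0=cv2.cvtColor(i0,6)[y:y+h,x:x+w].astype(np.float32);g1=cv2.cvtColor(o['top'],6)[y:y+h,x:x+w].astype(np.float32);print(n,cv2.phaseCorrelate(g0,g1))"
```

```text
t 18.2 pos [550.6 -60.3  15.1] F [ 0.9 -0.6 -0.3] lean 0.844 head -0.003 j [-0.54  0.53 -0.73 -2.39 -0.59 -1.85]
fwd [0.664 0.003 0.747]
left [ 0.007 -1.    -0.002]
up [ 0.747  0.007 -0.664]
scene cap 89 [684.  -59.1]
top cap 238 [681.9 -61. ]
top circle [681.8 -61.4 235. ] 8.7
sq ((0.009434146856900583, -0.035445912555985615), 1.0010961549758912)
soy ((-0.01480039772392061, 0.5435763471615758), 1.0118573714362251)
pot ((-0.011950993008731814, -0.06784531389289583), 0.9186994973156187)
bowls ((0.03940190619756834, 0.006186931562211839), 0.9948849150339762)
```

View pics/v5.png

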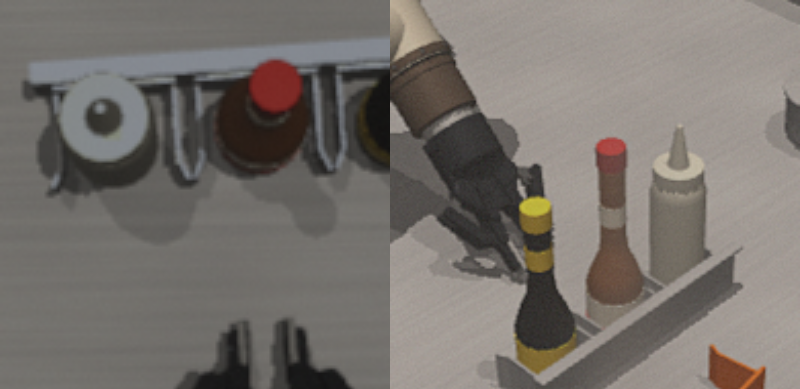

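The bottle stands upright in the middle bay, with its body at crop (262,125) between the dividers, against the plate. The hand is clear and the neighbours are unmoved. I'll hand the job in.

```bash
python3 -c "
from bench import arm
print(arm.job_done())"
```

```text
the job is handed in; nothing more can be done
None
```

I pushed the vinegar bottle into the empty middle bay until the force rose at the back plate. I used a leaned-back hand with two partly open fingertips low on the bottle. Then I backed off 100 mm and handed the job in at about 18 s; no verdict was reported.

- **Final position:** the last check put the cap at about (682, -61) mm in the top view. My estimate for home is (682, -61.5) mm. The scene view read (684, -59), about 2 mm off, which is within calibration error. The bottle looked upright in both views.
- **Other items:** the squeeze bottle, pot and bowls showed less than 0.1 px of shift. The soy bottle read 0.5 px (about 1 mm), probably a change of shadow.
- **What went wrong on the way:**
    - My first wrist configuration ran into joint limits, so I had to re-route the arm.
    - A 3 mm raise while in contact tilted the bottle forward about 0.05 rad partway, against a limit of 0.2. I lowered it and backed off, checked that it stood upright, and continued at nearly constant height.

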